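# Level the rocking condiment stand, load it and bolt its rail

### The job

The condiment stand on the pass rocks because its two screw feet are too short: screw both down by their handwheels until all four feet bear on the counter and the stand sits level without wobbling. Then stand every sauce pot that is on the counter upright in the stand, and last push the bolt across the gap in its front rail until its tip is fully home in the keeper. Do not shove the stand about, and leave the spray bottle and the bell alone.

Things in the scene. Friction and masses are not known exactly. Their poses are not given: they have to be found in the camera images.
- stand: loose stainless condiment stand, 2.9 kg in all, about 346 mm long (its y), 140 mm wide (its x); origin on the counter plane under its centre, z up, front (bolt side) to its -x. A screw foot with handwheel at each of the corners (x,y) = (-50,+158) left front and (+50,-158) right rear mm, plain feet at (+50,+158) and (-50,-158) mm
- deck (a point): centre of the top of the stand's flat deck (212 mm in y x 110 in x), 32 mm above the counter, axes as the stand's. Low upstands (13 mm above the deck) at x = +-50; a rail of 8 mm bar 16 mm above the deck at x = +-47 and y = +-100 mm. The front rail is missing from y = +24 to +86: the gap the bolt closes. Three pots fit side by side, e.g. at y = -62, 0, +62, x = 0 mm
- wheel_a (a joint): handwheel of the left front (-50,+158) screw foot, in rad, growing clockwise from above, which screws the foot DOWN 1.3 mm per rad (the wheel sinks with it). 0 = rubber tip level with the plain feet; negative = too short (starts -5.4 to -3.4); +0.5 to +1.8 presses the soft tip (2.5 N/mm) on the counter; past about +3 on both the plain feet lift. Range -6.2 to 3.5; stays where left (0.05 N m friction)
- wheel_b (a joint): handwheel of the right rear (+50,-158) screw foot, in rad, growing clockwise from above, which screws the foot DOWN 1.3 mm per rad (the wheel sinks with it). 0 = rubber tip level with the plain feet; negative = too short (starts -5.4 to -3.4); +0.5 to +1.8 presses the soft tip (2.5 N/mm) on the counter; past about +3 on both the plain feet lift. Range -6.2 to 3.5; stays where left (0.05 N m friction)
- wheel_a_grip (a point): knurled black wheel 32 mm across, 22 mm high: point on the axis of handwheel a, at mid height (11 mm below its top, 77 mm above the counter when level); it has free room round it for fingers 25 mm beyond its rim, and stands on a 10 mm stud over an 18 mm sleeve whose top is at 54 mm
- wheel_b_grip (a point): the same point of handwheel b, at the right rear
- pad_a: soft rubber tip, 28 mm across, under screw foot a; origin at the centre of its underside
- pad_b: the same under screw foot b
- foot_c: plain rubber foot at the stand's left rear corner, 28 mm across; origin at the centre of its underside
- foot_d: plain rubber foot at the stand's right front corner, the same
- bolt (a joint): barrel bolt on the front of the stand, in m: 0 = drawn back, 0.075 = fully home (hard stop), with its tip 12 mm inside the keeper; slides along the stand's +y, stays where it is left (2 N of friction)
- bolt_knob (a point): point on the axis of the bolt's upright handle (12 mm thick black peg, top at z 125 mm above the counter, foot at z 77 mm), 17 mm below its top; at bolt = 0 it lies at x -80, y -100 mm of the stand and moves along the stand's y with the bolt
- bolt_tip (a point): the tip of the 10 mm bolt rod, 48 mm above the counter
- keeper (a point): centre of the mouth of the keeper's hole, at the left end of the stand's front rail
- pot_1: lidded steel sauce pot, a plain round body 54 mm across and 50 mm high with a lid and a small knob, 75 mm tall in all, about 0.2 kg, standing on the counter; origin at the centre of its underside, z up. The pots are alike; only some of the four are present in a run
- pot_2: lidded steel sauce pot, a plain round body 54 mm across and 50 mm high with a lid and a small knob, 75 mm tall in all, about 0.2 kg, standing on the counter; origin at the centre of its underside, z up. The pots are alike; only some of the four are present in a run
- pot_3: lidded steel sauce pot, a plain round body 54 mm across and 50 mm high with a lid and a small knob, 75 mm tall in all, about 0.2 kg, standing on the counter; origin at the centre of its underside, z up. The pots are alike; only some of the four are present in a run
- pot_4: lidded steel sauce pot, a plain round body 54 mm across and 50 mm high with a lid and a small knob, 75 mm tall in all, about 0.2 kg, standing on the counter; origin at the centre of its underside, z up. The pots are alike; only some of the four are present in a run
- spray_bottle: bystander: trigger spray bottle, 252 mm tall; origin at the centre of its underside
- bell: bystander: counter bell, 86 mm across, 65 mm tall; origin at the centre of its underside
Not all that is in view belongs to the job. Leave any blue or purple look-alike of the pot_2 alone.

How it is judged:
By the outcome, as a careful person would: the job done as asked, in the order asked, and still so for the second after the job is handed in, with the robot touching nothing.
Of pot_1, pot_2, pot_3, pot_4 only 2 to 3 are there at a start; the rules pass over those that are not, and their reading is None.
At some moment in a run one of pot_1, pot_2, pot_3, pot_4 may be knocked a few centimetres aside while the robot is not near it.
It also fails if it takes over 210 s, if anything falls off the work surface, if the arm or the gripper's body presses on something with over 40 N, if the wrist force passes 120 N, or if a joint passes its speed limit or range.

### The arm

A 6-joint arm with a two-finger parallel gripper is mounted at the origin on a cart in front of the work surface, level with it; the furniture and walls round the work are solid. World frame = base frame: x ahead of the robot, y to its left, z up, the work surface at z = 0. Lengths are in mm, angles in rad, forces in N, time in s.
With the tool pointing down it reaches from about 300 to 775 mm from the base axis. Payload 14.6 kg.
Tool frame: the origin (TCP) lies at the very end of the fingers, on their centre line; the grasp point (between the pads) lies 19 mm behind it (manip.grip_point_offset is the distance from the TCP to the grasp point, in mm); z points along the fingers, y is the line along which they close (so a half turn about z gives the same grasp; the last joint's range is limited). The gripper opens to 94 mm and grips with 3 to 60 N. Pads are 16 mm wide; open, the fingers measure 119 mm over their backs; the gripper's body (75 mm by 177 mm) begins 78 mm behind the grasp point.
Start: joints at [-1.304, 0.3, 1.521, -0, 1.321, -0.067], TCP at [180.192, -519.634, 205.446] pointing down, gripper open.
Joint ranges: [-3.03, 3.03], [-0.79, 2.21], [0.23, 2.52], [-1.04, 4.18], [0, 3.07], [-2.55, 2.55]. Speed limits (rad/s): [2.22, 2.22, 2.57, 3.14, 3.14, 3.14].

### API

Orientations are given as [roll, pitch, yaw] about the fixed x, y, z axes, in that order (R = Rz(yaw) Ry(pitch) Rx(roll)).
In Python, from cell import telemetry, eyes, manip gives the robot as it stands.
- The arm moves only by the tool play_rows, never from a script. Its arguments are lists of equal length, an entry for each row: "translation": the shift along the world's x, y, z in m, a list of three; "yaw": the turn about the world's z in rad. A call has 1 to 12 rows; each row is the pose to reach, as a shift and turn from the pose commanded when the call began; what a row does not reach only later rows make up. A row lasts 1/8 s, in which the tool goes at most 62.5 mm and 10.7 degrees, less where a joint would pass 70% of its speed; a pose out of reach is approached as far as the arm can. A call with a gripper value outside its range is refused whole. "hand" is the opening, from 0 (shut) to 1 (fully open), set as the call begins (left out, the last holds). The fingers move at their own pace and stop on an object; "force" is the grip in N (left out, the last holds). Time passes only in rows, so rows that repeat a pose let the fingers close. It gives the time, the measured TCP pose, the force, the opening and the grip force at its end, in the units of the state.
- telemetry.read_state(): the state, without advancing time (a new reading comes with each control period).
- eyes.camera(name): name is "scene" or "top" or "wrist"; returns a dict with "pixels" (480x640x3 uint8, red, green, blue), "fx", "fy", "cx", "cy" (pixels), "cam_to_world" (4x4, takes a point from camera to world coordinates); the wrist camera has in their place "T_tool_cam" (4x4, takes a point from camera to tool coordinates, whose origin is the TCP and whose axes are the flange's). Camera axes: x right, y up, looking along -z (the intrinsics and any distortion apply to the point x, -y, -z); pixel columns grow to the right and rows downward; lengths in mm; the calibration is good to about 2 mm. A picture is of the moment at which its call begins: read the wrist's pose just before it. There is no depth.
- manip.sign_off(): hands the job in; it is judged then, once.
The state is a dict: "clock": time; "joints": joint angles; "qd": joint speeds; "effort": joint torques, N m; "eef_pos": TCP position; "eef_rot": TCP orientation; "wrist_force": force on the tool from outside, world axes, zero at the start; "moment": the same for the moment, N m; "finger_gap": finger opening in mm; "finger_force": force on a finger pad.
Only numpy, scipy, OpenCV 4.12 (cv2) and the standard library are available. Lean on these libraries where they do the work, as an engineer would, in place of code of your own. Each camera call takes 0.05 s, during which the arm holds its last target. There are 200 camera calls.

## Working session

There is one attempt and no reset: what is moved stays moved. The work goes in short steps, Python scripts to look and compute and a tool call to move; the robot and the scene stay as the last step left them, time stands still between calls to the robot, and variables do not carry over. Pictures are saved under pics/ and viewed, at most 14 in all, crops included, and the job is handed in when it is done.

Besides the shell and the picture viewer there is one more tool, called after "Call:" by a JSON object that holds its "op" and its "data", one argument or row to a line. play_rows: Moves the arm, as the interface text tells. Its arguments: {"type":"object","properties":{"translation":{"type":"array","items":{"type":"array","items":{"type":"number"}}},"yaw":{"type":"array","items":{"type":"number"}},"hand":{"type":"number"},"force":{"type":"number"}},"required":["translation","yaw"]}

```bash
mkdir -p pics; ls; cat > h.py <<'E'
import numpy as np, cv2, json
from cell import telemetry, eyes, manip
from scipy.spatial.transform import Rotation as R
def grab(name, fn=None):
    s=telemetry.read_state(); c=eyes.camera(name); im=np.array(c["pixels"])[:,:,::-1].copy()
    if name=="wrist":
        T=np.eye(4); T[:3,:3]=R.from_euler('xyz',s["eef_rot"]).as_matrix(); T[:3,3]=s["eef_pos"]
        M=T@np.array(c["T_tool_cam"])
    else: M=np.array(c["cam_to_world"])
    if fn: cv2.imwrite("pics/"+fn,im)
    return im,dict(fx=c["fx"],fy=c["fy"],cx=c["cx"],cy=c["cy"],M=M,extra={k:v for k,v in c.items() if k not in("pixels","cam_to_world","T_tool_cam")})
def ray(c,u,v):
    d=np.array([(u-c["cx"])/c["fx"],-(v-c["cy"])/c["fy"],-1.0]); return c["M"][:3,3],c["M"][:3,:3]@d
def onz(c,u,v,z):
    o,d=ray(c,u,v); return o+d*(z-o[2])/d[2]
def proj(c,p):
    q=np.linalg.inv(c["M"])@np.append(p,1); return c["cx"]+c["fx"]*q[0]/-q[2], c["cy"]-c["fy"]*q[1]/-q[2]
E
python3 - <<'E'
from h import *
for n in("scene","top"):
    im,c=grab(n,n+"0.png"); print(n,c["extra"],c["M"].round(3).tolist())
s=telemetry.read_state(); print({k:np.round(v,3).tolist() for k,v in s.items()})
E
```

```text
pics
scene {'fx': 615.5704125237177, 'fy': 615.5704125237177, 'cx': 321.05006740071263, 'cy': 237.28943196463726} [[-0.452, 0.374, -0.81, -628.29], [-0.892, -0.207, 0.403, 506.287], [-0.017, 0.904, 0.427, 703.121], [0.0, 0.0, 0.0, 1.0]]
top {'fx': 472.3119227544591, 'fy': 472.3119227544591, 'cx': 318.6391617253577, 'cy': 230.85140940863323} [[-0.016, 0.991, -0.131, 406.421], [-1.0, -0.013, 0.024, -71.86], [0.022, 0.132, 0.991, 1161.174], [0.0, 0.0, 0.0, 1.0]]
{'clock': 0.1, 'joints': [-1.304, 0.3, 1.521, 0.0, 1.321, -0.067], 'qd': [0.0, -0.002, -0.001, 0.001, -0.001, -0.001], 'effort': [0.001, -53.264, -35.328, 0.071, 0.024, -0.0], 'eef_pos': [180.14, -519.427, 204.969], 'eef_rot': [-3.141, -0.0, 0.334], 'wrist_force': [0.344, 0.381, -0.284], 'moment': [-0.043, -0.06, -0.026], 'finger_force': 0.0, 'finger_gap': 94.288}
```

View pics/scene0.png

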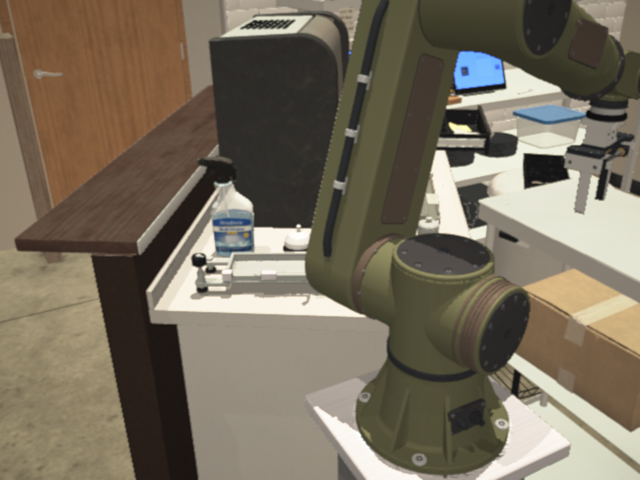

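View pics/top0.png

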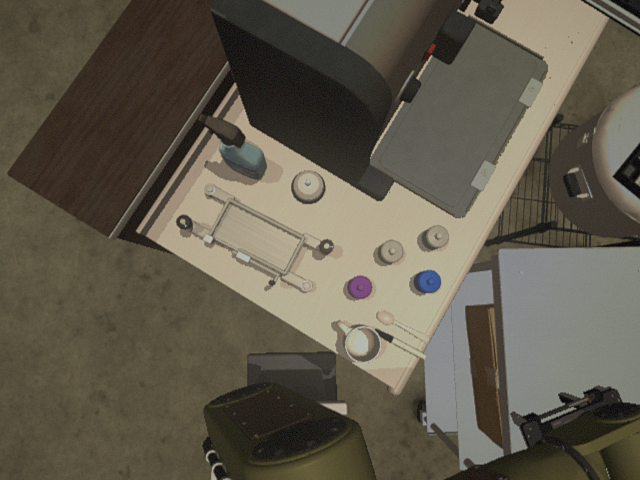

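Top view: the stand has handwheels at (184,223) and (326,247), plain feet at (211,191) and (307,286), and the bolt peg at (271,282). Things that could be taken for a sauce pot:
- Steel at (390,252) and (435,237): likely the real pots.
- Purple at (359,288) and blue at (427,281): look-alikes, leave alone.
- Bell at (308,186) and mug at (361,342): not pots.

I'll check these in one close crop.

```bash
python3 - <<'E'
from h import *
im=cv2.imread("pics/top0.png"); _,c=grab("top"); _,s=grab("scene"); w,cw=grab("wrist","wrist0.png")
crop=cv2.resize(im[170:370,165:465],None,fx=2.66,fy=2.66,interpolation=cv2.INTER_CUBIC); cv2.imwrite("pics/topcrop.png",crop)
sc=cv2.imread("pics/scene0.png")
cv2.imwrite("pics/scenecrop.png",cv2.resize(sc[235:305,180:330],None,fx=5,fy=5,interpolation=cv2.INTER_CUBIC))
for n,u,v,z in[("wa",184,223,95),("wb",326,247,95),("c",211,191,20),("d",307,286,20),("knob",271,282,125),("pot",390,252,65),("pot",435,237,65),("pur",359,288,65),("blue",427,281,65),("bell",308,186,60),("mug",361,342,80),("spray",230,130,252)]:
    p=onz(c,u,v,z); print(n,p.round(0),np.hypot(*p[:2]).round(0), np.round(proj(s,p)))
from cell import eyes
k=eyes.camera("wrist"); print(np.round(k["T_tool_cam"],3),k["fx"],k["cx"],k["cy"])
E
```

```text
wa [570. 207.  95.] 606.0 [200. 255.]
wb [ 511. -114.   95.] 523.0 [342. 235.]
c [660. 163.  20.] 679.0 [210. 264.]
d [425. -70.  20.] 430.0 [343. 284.]
knob [433.   8. 125.] 433.0 [309. 248.]
pot [ 500. -265.   65.] 566.0 [398. 235.]
pot [ 534. -372.   65.] 651.0 [426. 222.]
pur [ 417. -190.   65.] 459.0 [391. 256.]
blue [ 431. -348.   65.] 554.0 [444. 239.]
bell [661. -75.  60.] 665.0 [300. 229.]
mug [ 297. -189.   80.] 352.0 [422. 272.]
spray [732.  79. 252.] 736.0 [226. 158.]
[[-1.0000e-03  9.7000e-01  2.4300e-01  7.0964e+01]
 [ 1.0000e+00  1.0000e-03 -0.0000e+00 -7.5300e-01]
 [-0.0000e+00  2.4300e-01 -9.7000e-01 -1.7856e+02]
 [ 0.0000e+00  0.0000e+00  0.0000e+00  1.0000e+00]] 415.23335482893344 319.77634164366293 246.03420653216563
```

View pics/topcrop.png

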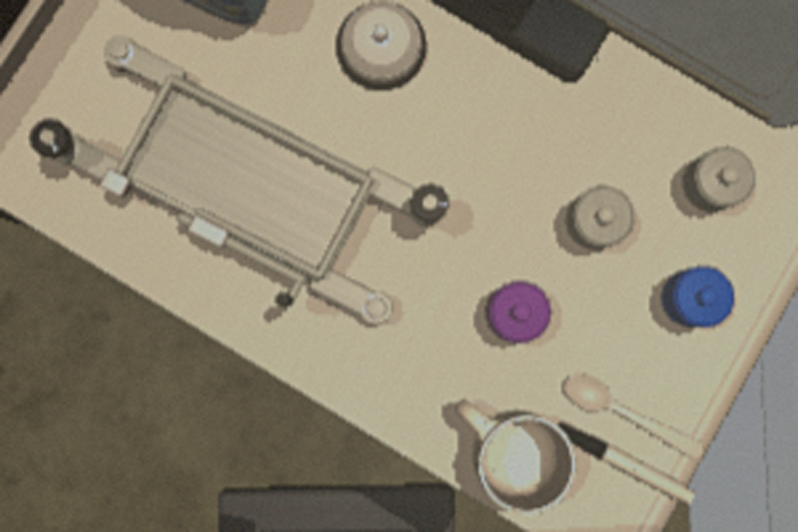

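View pics/scenecrop.png

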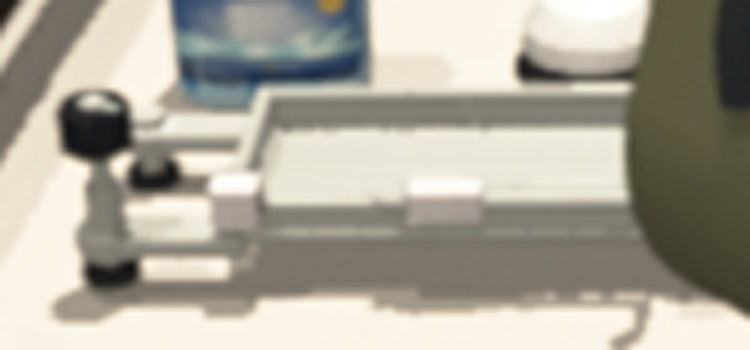

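The crop shows steel pots at top-image (390,252) and (435,237). The purple and blue ones are look-alikes, and the bell and mug are left alone. The stand faces the robot, yawed about -28°. I'll go above it for a close look.

Call:
{"op": "play_rows", "data": {
  "translation": [
    [0.03,0.045,0.04],
    [0.06,0.09,0.07],
    [0.095,0.135,0.08],
    [0.13,0.185,0.08],
    [0.165,0.235,0.08],
    [0.2,0.285,0.08],
    [0.235,0.335,0.08],
    [0.27,0.385,0.08],
    [0.305,0.435,0.08],
    [0.34,0.485,0.07],
    [0.37,0.525,0.06],
    [0.386,0.552,0.055]
  ],
  "yaw": [-0.07,-0.14,-0.21,-0.28,-0.35,-0.42,-0.49,-0.56,-0.63,-0.7,-0.76,-0.82],
  "hand": 0.55
}}

```text
clock: 1.8
eef_pos: [566.9, 34.4, 259.4]
eef_rot: [3.141, 0.001, -0.487]
wrist_force: [-0.1, -0.6, 0.3]
finger_gap: 52.0
finger_force: 0.0
```

```bash
python3 - <<'E'
from h import *
im,c=grab("wrist","w1.png"); s=telemetry.read_state(); print(s["clock"],np.round(s["eef_pos"],1),s["eef_rot"])
grab("scene","s1.png"); grab("top","t1.png")
np.save("w1.npy",c["M"])
E
```

```text
1.85 [567.6  36.4 258.7] [ 3.14136553e+00  1.97342886e-03 -4.88686088e-01]
```

View pics/w1.png

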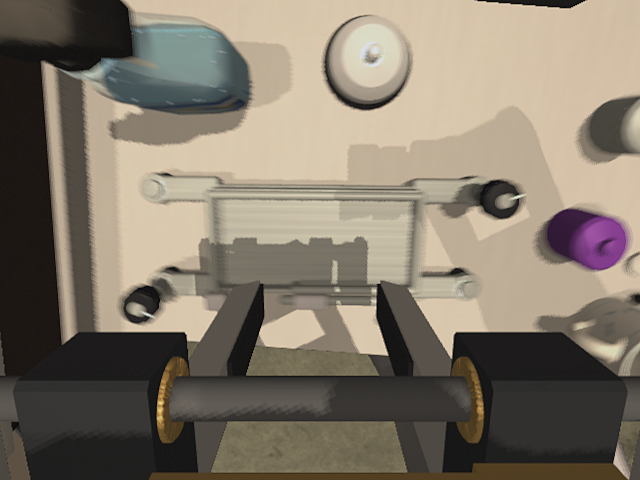

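The wrist view shows the wheels at about (141,304) for a and (500,199) for b, each with a pale pointer, and the plain feet at (155,187) and (465,287). Next is an oblique look at wheel b from close by.

Call:
{"op": "play_rows", "data": {
  "translation": [
    [0.004,-0.014,-0.037],
    [0.007,-0.027,-0.074],
    [0.011,-0.04,-0.11],
    [0.014,-0.054,-0.146],
    [0.014,-0.054,-0.146],
    [0.014,-0.054,-0.146],
    [0.014,-0.054,-0.146]
  ],
  "yaw": [0,0,0,0,0,0,0]
}}

```text
clock: 2.82
eef_pos: [580.8, -21.4, 116.3]
eef_rot: [-3.141, -0.002, -0.486]
wrist_force: [0.3, 0.3, -1.1]
finger_gap: 51.4
finger_force: 0.0
```

```bash
python3 - <<'E'
from h import *
im,c=grab("wrist","w2.png"); np.save("w2.npy",c["M"])
wb=np.array([511,-114,95.]); u,v=map(int,proj(c,wb)); print(u,v)
x0=max(0,u-100);y0=max(0,v-75)
x0=min(x0,440);print(x0,y0)
cv2.imwrite("pics/w2c.png",cv2.resize(im[y0:y0+150,x0:x0+200],None,fx=4,fy=4,interpolation=cv2.INTER_CUBIC))
E
```

```text
542 318
440 243
```

View pics/w2c.png

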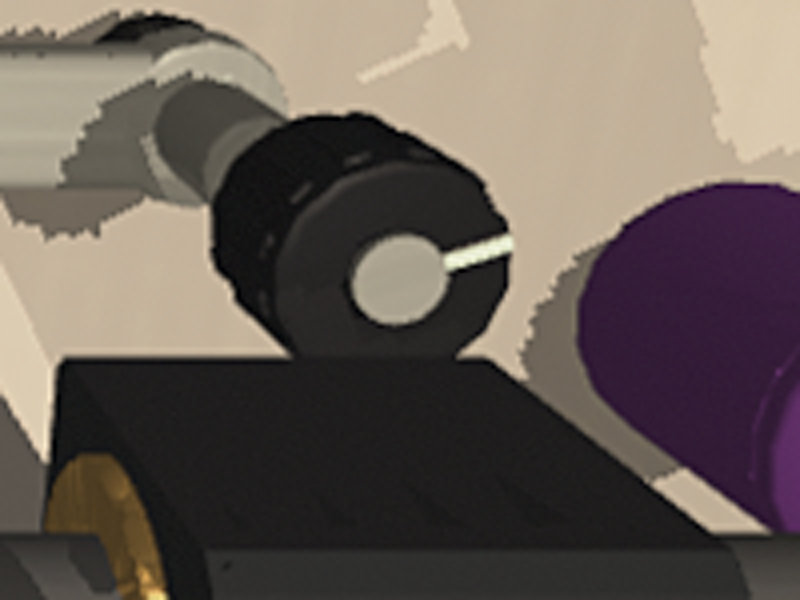

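The close view shows wheel b: the hub centre is at image pixel (539.8,313), the pointer is toward +u, and the sleeve top is partly visible at about (495,281). I'll enlarge the sleeve edge to read how far the wheel stands above it.

```bash
python3 - <<'E'
from h import *
im=cv2.imread("pics/w2.png"); k=im[252:302,472:522].astype(float)
k=np.clip((k-20)*1.6,0,255).astype(np.uint8)
cv2.imwrite("pics/w2z.png",cv2.resize(k,None,fx=12,fy=12,interpolation=cv2.INTER_CUBIC))
# hub circle
g=cv2.cvtColor(im,cv2.COLOR_BGR2GRAY); m=(g[295:332,520:562]>95).astype(np.uint8)
n,l,st,ce=cv2.connectedComponentsWithStats(m); print([(s.tolist(),(q+[520,295]).round(1).tolist()) for s,q in zip(st[1:],ce[1:])])
E
```

```text
[([8, 7, 34, 22, 470], [541.5, 311.8]), ([35, 30, 7, 7, 28], [558.8, 329.1])]
```

View pics/w2z.png

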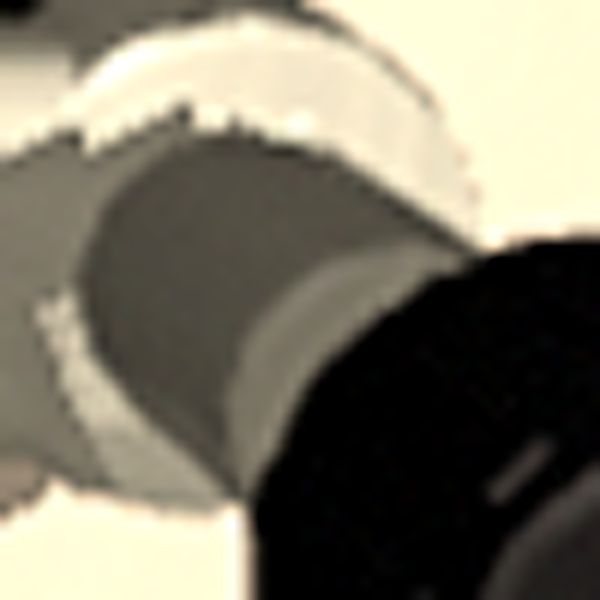

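```bash
cat > fit.py <<'E'
from h import *
from scipy.optimize import least_squares
from scipy.spatial.transform import Rotation as R
c0=dict(fx=415.233,fy=415.233,cx=319.776,cy=246.034)
YAW=np.deg2rad(-28)
def stand(xc,yc,tau,p):           # tau>0: leans on a side; rotation about the c-d diagonal through (50,158),(-50,-158)
    ax=np.array([50,158,0])/165.7
    q=R.from_rotvec(-tau*ax).apply(p)  # checked: lifts b for tau>0 ?
    return R.from_euler('z',YAW).apply(q)+[xc,yc,0]
def fit(M,hub,arc,which):
    c=dict(c0,M=M); b=np.array([50,-158,0.]) if which=='b' else np.array([-50,158,0.])
    sgn=1 if stand(0,0,.05,np.array([50,-158,0.]))[2]>0 else -1
    a=np.linspace(0,2*np.pi,180)
    def res(x):
        xc,yc,t,th=x; t*=sgn
        h=proj(c,stand(xc,yc,t,b+[0,0,88-1.3*th]))
        P=np.array([proj(c,stand(xc,yc,t,b+[9*np.cos(k),9*np.sin(k),54])) for k in a])
        r=[h[0]-hub[0],h[1]-hub[1]]
        from cv2 import pointPolygonTest
        for u in arc: r.append(cv2.pointPolygonTest(P.astype(np.float32).reshape(-1,1,2),(float(u[0]),float(u[1])),True))
        return np.array(r)
    s=least_squares(res,[540,46,.03,-4],x_scale=[5,5,.03,2],diff_step=1e-3)
    J=s.jac; cov=np.linalg.pinv(J.T@J)*.3**2
    return s.x,np.sqrt(np.diag(cov)),s.fun
E
python3 - <<'E'
from fit import *
arc=[(472+x/12-.5,252+y/12-.5) for x,y in[(229,430),(234,380),(245,345),(270,310),(310,280),(350,258),(400,245)]]
x,sd,r=fit(np.load("w2.npy"),(539.6,312.7),arc,'b'); print(x.round(3),sd.round(3),r.round(2))
E
```

```text
[ 5.45345e+02  4.90800e+01  3.00000e-03 -5.54900e+00] [0.569 0.236 0.006 0.269] [-0.   -0.01  0.24  0.04 -0.25 -0.22  0.12  0.08  0.08]
```

```bash
python3 - <<'E'
from fit import *
_,ct=grab("top"); g=cv2.cvtColor(cv2.imread("pics/top0.png"),cv2.COLOR_BGR2GRAY)
w1=dict(c0,M=np.load("w1.npy")); w2=dict(c0,M=np.load("w2.npy"))
def tri(r1,r2):
    (o1,d1),(o2,d2)=r1,r2; A=np.stack([d1,-d2],1); s=np.linalg.lstsq(A,o2-o1,rcond=None)[0]
    p,q=o1+d1*s[0],o2+d2*s[1]; return ((p+q)/2).round(1),np.linalg.norm(p-q).round(1)
for n,(u,v) in dict(a=(184,223),b=(326,247)).items():
    k=g[v-10:v+11,u-10:u+11]; m=(k<70).astype(np.uint8); n_,l,st,ce=cv2.connectedComponentsWithStats(m); i=1+np.argmax(st[1:,4])
    x,y,w,h=st[i,:4]; print(n,st[i].tolist(),(u-10+x+(w-1)/2,v-10+y+(h-1)/2),ce[i]+[u-10,v-10])
    tc=(u-10+x+(w-1)/2,v-10+y+(h-1)/2)
    if n=='b': print(tri(ray(ct,*tc),ray(w2,539.6,312.7)),tri(ray(w1,500,199),ray(w2,539.6,312.7)))
    else: print(tri(ray(ct,*tc),ray(w1,141,304)))
for tau in(-.05,-.03,0,.03,.05):
    arc=[(472+x/12-.5,252+y/12-.5) for x,y in[(229,430),(245,345),(310,280),(400,245)]]
    c=w2; import fit
    from scipy.optimize import least_squares
    b=np.array([50,-158,0.]); a=np.linspace(0,2*np.pi,180)
    def res(x):
        h=proj(c,stand(x[0],x[1],tau,b+[0,0,88-1.3*x[2]])); P=np.array([proj(c,stand(x[0],x[1],tau,b+[9*np.cos(k),9*np.sin(k),54])) for k in a]).astype(np.float32).reshape(-1,1,2)
        return np.array([h[0]-539.6,h[1]-312.7]+[cv2.pointPolygonTest(P,(float(p),float(q)),True) for p,q in arc])
    s=least_squares(res,[540,46,-4],x_scale=[5,5,2],diff_step=1e-3); print(tau,stand(0,0,tau,b)[2].round(1),s.x.round(2),s.fun.round(1))
E
```

```text
a [3, 2, 16, 15, 126] (np.float64(184.5), np.float64(222.0)) [184.61111111 222.26984127]
(array([576.5, 212. ,  81.7]), np.float64(6.6))
b [4, 11, 10, 6, 14] (np.float64(324.5), np.float64(250.5)) [324.5        251.42857143]
(array([ 505.2, -114.4,   81.8]), np.float64(7.2)) (array([ 521.5, -108. ,  104.4]), np.float64(5.8))
-0.05 -4.8 [540.21  50.99  -7.01] [ 0.9 -1.4  1.3  0.  -0.4 -1.4]
-0.03 -2.9 [542.11  50.29  -6.45] [ 0.6 -0.8  0.9 -0.1 -0.2 -0.8]
0 0.0 [545.    49.19  -5.62] [ 0.1 -0.1  0.3 -0.3  0.1 -0. ]
0.03 2.9 [547.9   48.05  -4.78] [-0.5  0.6 -0.4 -0.5  0.2  0.7]
0.05 4.8 [549.84  47.25  -4.22] [-0.9  1.  -0.8 -0.7  0.3  1.1]
```

```bash
python3 - <<'E'
from fit import *
w2=dict(c0,M=np.load("w2.npy"))
for z in(88,93,98,103): print(z,onz(w2,539.6,312.7,z).round(1))
s=telemetry.read_state(); print(np.round(s["eef_pos"],1))
E
```

```text
88 [ 510.3 -115.9   88. ]
93 [ 513.5 -114.4   93. ]
98 [ 516.7 -112.9   98. ]
103 [ 519.9 -111.4  103. ]
[580.6 -21.4 115.7]
```

Call:
{"op": "play_rows", "data": {
  "translation": [
    [0,0,0.03],
    [-0.01,-0.015,0.05],
    [-0.02,-0.03,0.06],
    [-0.03,-0.045,0.06],
    [-0.04,-0.06,0.06],
    [-0.052,-0.075,0.06],
    [-0.064,-0.091,0.055],
    [-0.064,-0.091,0.05],
    [-0.064,-0.091,0.045],
    [-0.064,-0.091,0.04],
    [-0.064,-0.091,0.04],
    [-0.064,-0.091,0.04]
  ],
  "yaw": [0.17,0.34,0.51,0.68,0.85,1.02,1.19,1.36,1.53,1.7,1.87,2.04]
}}

```text
clock: 4.42
eef_pos: [516.3, -112.4, 155.0]
eef_rot: [3.141, 0.0, 1.56]
wrist_force: [-0.5, -0.2, -0.3]
finger_gap: 51.7
finger_force: 0.0
```

Call:
{"op": "play_rows", "data": {
  "translation": [
    [0,0,0],
    [0,0,0],
    [0,0,0],
    [0,0,0],
    [0,0,0],
    [0,0,0]
  ],
  "yaw": [0.17,0.34,0.5,0.6,0.6,0.6]
}}

```text
clock: 5.18
eef_pos: [516.3, -112.5, 154.7]
eef_rot: [3.141, 0.0, 2.152]
wrist_force: [-0.2, -0.3, 0.4]
finger_gap: 51.8
finger_force: 0.0
```

```bash
cat > hub.py <<'E'
from h import *
import sys
def hub(fn,guess,zs):
    im,c=grab("wrist",fn); np.save("pics/"+fn+".npy",c["M"]); g=cv2.cvtColor(im,cv2.COLOR_BGR2GRAY)
    u,v=map(int,proj(c,guess)); r=45; k=g[v-r:v+r+1,u-r:u+r+1]
    d=cv2.HoughCircles(cv2.medianBlur(k,3),cv2.HOUGH_GRADIENT,1,20,param1=120,param2=14,minRadius=6,maxRadius=20)
    print("exp",u,v,"circles",None if d is None else (d[0][:4]+[u-r,v-r,0]).round(1).tolist())
    if d is not None:
        for z in zs: print(z,onz(c,d[0,0,0]+u-r,d[0,0,1]+v-r,z).round(1))
    s=telemetry.read_state(); print(s["clock"],np.round(s["eef_pos"],1),np.round(s["eef_rot"],3))
    cv2.imwrite("pics/c_"+fn,cv2.resize(im[max(0,v-75):v+75,max(0,u-100):u+100],None,fx=4,fy=4,interpolation=cv2.INTER_CUBIC)); return im,c
E
python3 - <<'E'
from hub import *
hub("w3.png",np.array([516,-113,98.]),(93,98,103))
E
```

```text
exp 317 265 circles [[315.5, 264.5, 9.6]]
93 [ 515.3 -114.3   93. ]
98 [ 514.5 -113.    98. ]
103 [ 513.7 -111.7  103. ]
5.225 [ 516.3 -112.6  154.7] [3.141 0.    2.152]
```

View pics/c_w3.png

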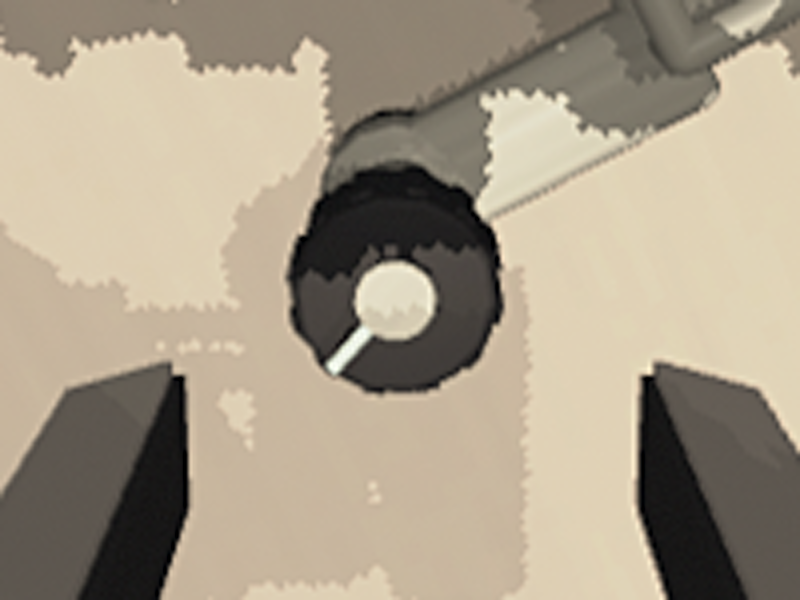

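Call:
{"op": "play_rows", "data": {
  "translation": [
    [-0.001,-0.001,-0.02],
    [-0.001,-0.001,-0.045],
    [-0.001,-0.001,-0.07],
    [-0.001,-0.001,-0.085],
    [-0.001,-0.001,-0.089],
    [-0.001,-0.001,-0.089]
  ],
  "yaw": [0,0,0,0,0,0]
}}

```text
clock: 5.98
eef_pos: [515.5, -113.7, 65.9]
eef_rot: [3.141, 0.0, 2.154]
wrist_force: [0.2, -0.5, 0.3]
finger_gap: 51.7
finger_force: 0.0
```

Call:
{"op": "play_rows", "data": {
  "translation": [
    [0,0,0],
    [0,0,0],
    [0,0,0],
    [0,0,0]
  ],
  "yaw": [0,0,0,0],
  "hand": 0.2,
  "force": 12
}}

```text
clock: 6.48
eef_pos: [514.9, -114.2, 65.8]
eef_rot: [-3.141, 0.0, 2.154]
wrist_force: [-5.0, -4.9, 3.5]
finger_gap: 31.5
finger_force: 12.0
```

Call:
{"op": "play_rows", "data": {
  "translation": [
    [-0.001,-0.0007,0],
    [-0.001,-0.0007,-0.0001],
    [-0.001,-0.0007,-0.0003],
    [-0.001,-0.0007,-0.0005]
  ],
  "yaw": [0,-0.1,-0.25,-0.4]
}}

```text
clock: 6.98
eef_pos: [514.7, -114.4, 65.4]
eef_rot: [3.14, 0.0, 1.749]
wrist_force: [1.4, -0.6, 2.0]
finger_gap: 31.7
finger_force: 12.0
```

Call:
{"op": "play_rows", "data": {
  "translation": [
    [0,0,-0.0002],
    [0,0,-0.0004],
    [0,0,-0.0006],
    [0,0,-0.0009],
    [0,0,-0.0011],
    [0,0,-0.0013],
    [0,0,-0.0015],
    [0,0,-0.0017],
    [0,0,-0.0019],
    [0,0,-0.0021],
    [0,0,-0.0024],
    [0,0,-0.0026]
  ],
  "yaw": [-0.17,-0.34,-0.5,-0.67,-0.84,-1.0,-1.17,-1.34,-1.5,-1.67,-1.84,-2.0]
}}

```text
clock: 8.48
eef_pos: [514.9, -114.8, 62.9]
eef_rot: [3.141, -0.002, -0.251]
wrist_force: [1.6, -3.4, 2.0]
finger_gap: 31.7
finger_force: 12.0
```

Call:
{"op": "play_rows", "data": {
  "translation": [
    [0,0,-0.0002],
    [0,0,-0.0004],
    [0,0,-0.0006],
    [0,0,-0.0006]
  ],
  "yaw": [-0.17,-0.34,-0.5,-0.5]
}}

```text
clock: 8.98
eef_pos: [514.7, -114.9, 62.2]
eef_rot: [-3.141, -0.002, -0.745]
wrist_force: [1.1, -5.4, 3.8]
finger_gap: 31.7
finger_force: 12.0
```

Call:
{"op": "play_rows", "data": {
  "translation": [
    [0,0,0],
    [0,0,0],
    [0,0,0],
    [0,0,0],
    [0,0,0],
    [0,0,0],
    [0,0,0],
    [0,0,0],
    [0,0,0],
    [0,0,0],
    [0,0,0],
    [0,0,0]
  ],
  "yaw": [0,0,0.17,0.34,0.51,0.68,0.85,1.02,1.19,1.36,1.53,1.7],
  "hand": 0.55
}}

```text
clock: 10.48
eef_pos: [514.0, -114.1, 61.6]
eef_rot: [-3.141, -0.0, 0.961]
wrist_force: [-0.3, 0.1, 0.6]
finger_gap: 51.6
finger_force: 0.0
```

Call:
{"op": "play_rows", "data": {
  "translation": [
    [0,0,0],
    [0,0,0],
    [0,0,0],
    [0,0,0]
  ],
  "yaw": [0.17,0.34,0.4,0.4]
}}

```text
clock: 10.98
eef_pos: [514.0, -114.1, 61.6]
eef_rot: [-3.141, -0.0, 1.355]
wrist_force: [-0.9, -0.2, -0.5]
finger_gap: 51.6
finger_force: 0.0
```

Call:
{"op": "play_rows", "data": {
  "translation": [
    [0,0,0],
    [0,0,0],
    [0,0,0],
    [0,0,0]
  ],
  "yaw": [0,0,0,0],
  "hand": 0.2
}}

```text
clock: 11.48
eef_pos: [514.4, -114.4, 61.9]
eef_rot: [3.141, -0.0, 1.354]
wrist_force: [2.6, 0.0, 0.7]
finger_gap: 31.6
finger_force: 12.0
```

Call:
{"op": "play_rows", "data": {
  "translation": [
    [0,0,-0.0002],
    [0,0,-0.0004],
    [0,0,-0.0006],
    [0,0,-0.0009],
    [0,0,-0.0011],
    [0,0,-0.0013],
    [0,0,-0.0015],
    [0,0,-0.0017],
    [0,0,-0.0019],
    [0,0,-0.0021],
    [0,0,-0.0024],
    [0,0,-0.0026]
  ],
  "yaw": [-0.17,-0.34,-0.5,-0.67,-0.84,-1.0,-1.17,-1.34,-1.5,-1.67,-1.84,-2.0]
}}

```text
clock: 12.98
eef_pos: [514.6, -114.6, 59.4]
eef_rot: [-3.141, -0.001, -0.652]
wrist_force: [1.1, -2.4, 0.5]
finger_gap: 31.3
finger_force: 12.0
```

Call:
{"op": "play_rows", "data": {
  "translation": [
    [0,0,0],
    [0,0,0],
    [0,0,0.03],
    [0,0,0.06],
    [0,0,0.08]
  ],
  "yaw": [0,0,0,0,0],
  "hand": 0.55
}}

```text
clock: 13.6
eef_pos: [514.3, -114.3, 140.4]
eef_rot: [-3.141, -0.001, -0.643]
wrist_force: [0.4, 1.0, 0.1]
finger_gap: 51.4
finger_force: 0.0
```

Call:
{"op": "play_rows", "data": {
  "translation": [
    [0,0.01,0.02],
    [0,0.02,0.03],
    [-0.001,0.04,0.03],
    [-0.002,0.06,0.03],
    [-0.003,0.08,0.03],
    [-0.004,0.1,0.03],
    [-0.005,0.12,0.03],
    [-0.006,0.14,0.03],
    [-0.007,0.16,0.03],
    [-0.008,0.18,0.03],
    [-0.009,0.2,0.03],
    [-0.009,0.22,0.02]
  ],
  "yaw": [0.17,0.34,0.51,0.68,0.85,1.02,1.19,1.36,1.53,1.7,1.87,2.04]
}}

```text
clock: 15.1
eef_pos: [505.3, 106.4, 159.5]
eef_rot: [3.141, -0.0, 1.402]
wrist_force: [-0.4, -0.4, -0.2]
finger_gap: 51.4
finger_force: 0.0
```

Call:
{"op": "play_rows", "data": {
  "translation": [
    [0,0.013,-0.01],
    [0,0.013,-0.025],
    [0,0.013,-0.04],
    [0,0.013,-0.045],
    [0,0.013,-0.045],
    [0,0.013,-0.045],
    [0,0.013,-0.045],
    [0,0.013,-0.045],
    [0,0.013,-0.045],
    [0,0.013,-0.045]
  ],
  "yaw": [0.17,0.34,0.51,0.68,0.85,1.02,1.19,1.25,1.25,1.25]
}}

```text
clock: 16.35
eef_pos: [505.1, 118.7, 114.1]
eef_rot: [-3.141, -0.0, 2.643]
wrist_force: [-0.5, 0.3, -0.2]
finger_gap: 51.6
finger_force: 0.0
```

```bash
python3 - <<'E'
from hub import *
im,c=hub("w4.png",np.array([575,211,92.]),(83,88,93))
u,v=map(int,proj(c,(575,211,92)))
k=np.clip((im[v-90:v+35,u-120:u+50].astype(float)-15)*1.4,0,255).astype(np.uint8); print("org",u-120,v-90)
cv2.imwrite("pics/w4z.png",cv2.resize(k,None,fx=4.7,fy=4.7,interpolation=cv2.INTER_CUBIC))
E
```

```text
exp 538 315 circles [[508.5, 290.5, 13.8], [540.5, 314.5, 14.3], [521.5, 322.5, 11.0]]
83 [559.8 205.   83. ]
88 [557.  203.7  88. ]
93 [554.2 202.5  93. ]
16.4 [505.1 118.6 114.1] [-3.141 -0.     2.643]
org 418 225
```

View pics/w4z.png

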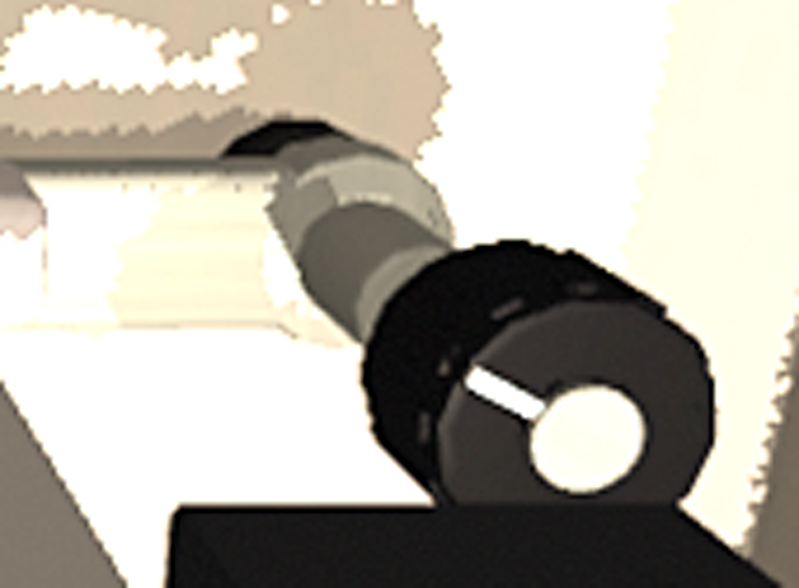

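Wheel a's hub is at pixel (542.7,318), and the sleeve rim arc runs from (494,294) to (506,278).

```bash
cat > ft.py <<'E'
from fit import *
def run(M,hub,arc,w,taus=(-.06,-.04,-.02,0,.02,.04,.06)):
    c=dict(c0,M=M); b=np.array([50,-158,0.]) if w=='b' else np.array([-50,158,0.]); a=np.linspace(0,2*np.pi,180)
    for tau in taus:
        def res(x):
            h=proj(c,stand(x[0],x[1],tau,b+[0,0,88-1.3*x[2]])); P=np.array([proj(c,stand(x[0],x[1],tau,b+[9*np.cos(k),9*np.sin(k),54])) for k in a]).astype(np.float32).reshape(-1,1,2)
            return np.array([h[0]-hub[0],h[1]-hub[1]]+[cv2.pointPolygonTest(P,(float(p),float(q)),True) for p,q in arc])
        s=least_squares(res,[545,46,-4],x_scale=[5,5,2],diff_step=1e-3)
        print(tau,"dz",stand(0,0,tau,b)[2].round(1),s.x.round(2),"cost",(s.cost*2).round(2),"hub",stand(s.x[0],s.x[1],tau,b+[0,0,88-1.3*s.x[2]]).round(1))
E
python3 - <<'E'
from ft import *
M=np.load("pics/w4.png.npy")
arc=[(418+x/4.7-.4,225+y/4.7-.4) for x,y in[(358,325),(360,300),(370,281),(390,262),(415,250)]]
run(M,(542.7,318.0),arc,'a')
E
```

```text
-0.06 dz 5.7 [540.17  51.29  -2.99] cost 7.24 hub [574.2 210.2  97.4]
-0.04 dz 3.8 [542.19  50.52  -3.49] cost 3.59 hub [574.9 210.8  96.3]
-0.02 dz 1.9 [544.21  49.77  -3.99] cost 1.18 hub [575.6 211.4  95.1]
0 dz 0.0 [546.21  49.03  -4.5 ] cost 0.08 hub [576.2 212.   93.9]
0.02 dz -1.9 [548.21  48.31  -5.01] cost 0.44 hub [576.9 212.6  92.6]
0.04 dz -3.8 [550.2   47.62  -5.53] cost 2.39 hub [577.6 213.3  91.3]
0.06 dz -5.7 [552.17  46.94  -6.05] cost 6.1 hub [578.3 213.9  90. ]
```

Both fits agree on tilt ≈ 0: the stand is balancing on its two flat plain feet. So wheel b started at about -5.45 and is now about -0.5, and wheel a is at about -4.6. Next I grip wheel a.

Call:
{"op": "play_rows", "data": {
  "translation": [
    [0.01,0.013,0.02],
    [0.035,0.045,0.025],
    [0.06,0.08,0.025],
    [0.071,0.0935,0.02],
    [0.071,0.0935,0.0],
    [0.071,0.0935,-0.025],
    [0.071,0.0935,-0.045],
    [0.071,0.0935,-0.05],
    [0.071,0.0935,-0.05]
  ],
  "yaw": [0,0,0,0,0,0,0,0,0]
}}

```text
clock: 17.52
eef_pos: [576.3, 212.2, 64.4]
eef_rot: [3.142, 0.0, 2.644]
wrist_force: [0.2, 0.3, 0.3]
finger_gap: 51.9
finger_force: 0.0
```

Call:
{"op": "play_rows", "data": {
  "translation": [
    [0,0,0],
    [0,0,0],
    [0,0,0],
    [0,0,0]
  ],
  "yaw": [0,0,0,0],
  "hand": 0.2
}}

```text
clock: 18.02
eef_pos: [575.7, 211.6, 64.3]
eef_rot: [-3.14, -0.001, 2.644]
wrist_force: [-4.9, -4.5, 1.1]
finger_gap: 31.9
finger_force: 12.0
```

Call:
{"op": "play_rows", "data": {
  "translation": [
    [-0.0008,-0.0008,0],
    [-0.0008,-0.0008,-0.0002],
    [-0.0008,-0.0008,-0.0004],
    [-0.0008,-0.0008,-0.0006],
    [-0.0008,-0.0008,-0.0009],
    [-0.0008,-0.0008,-0.0011],
    [-0.0008,-0.0008,-0.0013],
    [-0.0008,-0.0008,-0.0015],
    [-0.0008,-0.0008,-0.0017],
    [-0.0008,-0.0008,-0.0019],
    [-0.0008,-0.0008,-0.0021],
    [-0.0008,-0.0008,-0.0024]
  ],
  "yaw": [0,-0.17,-0.34,-0.5,-0.67,-0.84,-1.0,-1.17,-1.34,-1.5,-1.67,-1.84]
}}

```text
clock: 19.52
eef_pos: [575.5, 211.1, 62.2]
eef_rot: [3.141, -0.0, 0.798]
wrist_force: [-2.9, -3.8, 3.6]
finger_gap: 31.5
finger_force: 12.0
```

Call:
{"op": "play_rows", "data": {
  "translation": [
    [0,0,-0.0002],
    [0,0,-0.0004],
    [0,0,-0.0006],
    [0,0,-0.0009],
    [0,0,-0.0011],
    [0,0,-0.0013],
    [0,0,-0.0013]
  ],
  "yaw": [-0.17,-0.34,-0.5,-0.67,-0.84,-1.0,-1.0]
}}

```text
clock: 20.4
eef_pos: [575.3, 211.3, 60.8]
eef_rot: [3.141, -0.0, -0.195]
wrist_force: [-3.4, -1.9, 4.2]
finger_gap: 31.9
finger_force: 12.0
```

Call:
{"op": "play_rows", "data": {
  "translation": [
    [0,0,0],
    [0,0,0],
    [0,0,0],
    [0,0,0],
    [0,0,0],
    [0,0,0],
    [0,0,0],
    [0,0,0],
    [0,0,0],
    [0,0,0],
    [0,0,0],
    [0,0,0]
  ],
  "yaw": [0,0,0.17,0.34,0.51,0.68,0.85,1.02,1.19,1.36,1.53,1.7],
  "hand": 0.55
}}

```text
clock: 21.9
eef_pos: [575.5, 211.5, 60.3]
eef_rot: [3.141, -0.0, 1.511]
wrist_force: [0.1, -0.2, -0.6]
finger_gap: 51.7
finger_force: 0.0
```

Call:
{"op": "play_rows", "data": {
  "translation": [
    [0,0,0],
    [0,0,0],
    [0,0,0],
    [0,0,0],
    [0,0,0],
    [0,0,0],
    [0,0,0],
    [0,0,0]
  ],
  "yaw": [0.17,0.34,0.5,0.67,0.84,1.0,1.0,1.0]
}}

```text
clock: 22.9
eef_pos: [575.4, 211.4, 60.4]
eef_rot: [3.142, -0.0, 2.501]
wrist_force: [0.4, -0.1, 0.0]
finger_gap: 51.9
finger_force: 0.0
```

Call:
{"op": "play_rows", "data": {
  "translation": [
    [0,0,0],
    [0,0,0],
    [0,0,0],
    [0,0,0]
  ],
  "yaw": [0,0,0,0],
  "hand": 0.2
}}

```text
clock: 23.4
eef_pos: [575.3, 211.3, 60.4]
eef_rot: [-3.141, -0.0, 2.504]
wrist_force: [-1.2, -0.8, -0.1]
finger_gap: 31.7
finger_force: 12.0
```

Call:
{"op": "play_rows", "data": {
  "translation": [
    [0,0,0],
    [0,0,-0.0002],
    [0,0,-0.0004],
    [0,0,-0.0006],
    [0,0,-0.0009],
    [0,0,-0.0011],
    [0,0,-0.0013],
    [0,0,-0.0015],
    [0,0,-0.0017],
    [0,0,-0.0019],
    [0,0,-0.0021],
    [0,0,-0.0024]
  ],
  "yaw": [0,-0.17,-0.34,-0.5,-0.67,-0.84,-1.0,-1.17,-1.34,-1.5,-1.67,-1.84]
}}

```text
clock: 24.9
eef_pos: [575.7, 211.2, 58.2]
eef_rot: [3.141, -0.001, 0.658]
wrist_force: [1.4, -1.7, -0.2]
finger_gap: 31.9
finger_force: 12.0
```

Call:
{"op": "play_rows", "data": {
  "translation": [
    [0,0,-0.0002],
    [0,0,-0.0004],
    [0,0,-0.0006],
    [0,0,-0.0009],
    [0,0,-0.0011],
    [0,0,-0.0013],
    [0,0,-0.0013]
  ],
  "yaw": [-0.17,-0.34,-0.5,-0.67,-0.84,-1.0,-1.0]
}}

```text
clock: 25.78
eef_pos: [575.7, 211.1, 57.0]
eef_rot: [3.142, -0.001, -0.335]
wrist_force: [1.1, -3.5, 1.6]
finger_gap: 31.9
finger_force: 12.0
```

Call:
{"op": "play_rows", "data": {
  "translation": [
    [0,0,0],
    [0,0,0],
    [0,0,0.03],
    [0,0,0.06],
    [0,0,0.08]
  ],
  "yaw": [0,0,0,0,0],
  "hand": 0.55
}}

```text
clock: 26.4
eef_pos: [575.5, 211.7, 138.1]
eef_rot: [-3.141, -0.001, -0.334]
wrist_force: [0.1, 0.6, -0.3]
finger_gap: 51.3
finger_force: 0.0
```

Call:
{"op": "play_rows", "data": {
  "translation": [
    [0,-0.03,0.01],
    [0,-0.07,0.01],
    [0,-0.12,0.01],
    [0.002,-0.17,0.01],
    [0.005,-0.21,0.0],
    [0.005,-0.233,-0.012],
    [0.005,-0.233,-0.022],
    [0.005,-0.233,-0.022],
    [0.005,-0.233,-0.022]
  ],
  "yaw": [-0.03,-0.06,-0.1,-0.153,-0.153,-0.153,-0.153,-0.153,-0.153]
}}

```text
clock: 27.52
eef_pos: [580.6, -20.6, 115.1]
eef_rot: [-3.141, -0.0, -0.488]
wrist_force: [0.6, -0.1, 1.1]
finger_gap: 51.7
finger_force: 0.0
```

```bash
python3 - <<'E'
from hub import *
im,c=hub("w5.png",np.array([514.7,-114.5,89.]),(83,88,93))
u,v=map(int,proj(c,(514.7,-114.5,89)))
k=np.clip((im[v-70:v+40,u-100:u+50].astype(float)-15)*1.4,0,255).astype(np.uint8); print("org",u-100,v-70)
cv2.imwrite("pics/w5z.png",cv2.resize(k,None,fx=5,fy=5,interpolation=cv2.INTER_CUBIC))
E
```

```text
exp 537 307 circles [[535.5, 305.5, 11.0]]
83 [ 512.3 -115.7   83. ]
88 [ 515.4 -114.2   88. ]
93 [ 518.5 -112.7   93. ]
27.575 [580.6 -20.8 115.3] [-3.141e+00 -1.000e-03 -4.880e-01]
org 437 237
```

View pics/w5z.png

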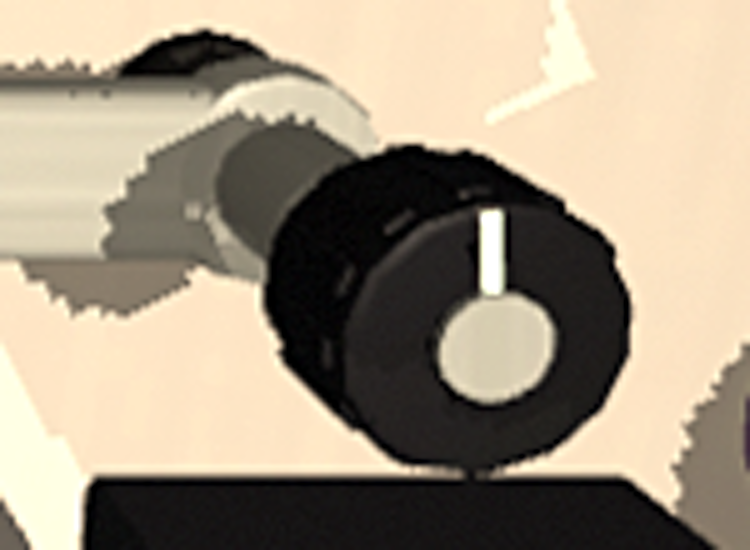

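Wheel b's hub is now at pixel (536,306), and its pointer turned as expected, 4.9 rad clockwise. The wheel is about 6.5 mm lower, so roughly -0.3. It needs about +1.5 rad more.

Call:
{"op": "play_rows", "data": {
  "translation": [
    [-0.005,-0.007,0.015],
    [-0.015,-0.02,0.02],
    [-0.03,-0.04,0.02],
    [-0.045,-0.06,0.02],
    [-0.055,-0.08,0.02],
    [-0.066,-0.0936,0.015],
    [-0.066,-0.0936,-0.01],
    [-0.066,-0.0936,-0.03],
    [-0.066,-0.0936,-0.05],
    [-0.066,-0.0936,-0.0565],
    [-0.066,-0.0936,-0.0565]
  ],
  "yaw": [0.17,0.34,0.51,0.68,0.85,1.02,1.19,1.36,1.53,1.6,1.6]
}}

```text
clock: 28.95
eef_pos: [514.5, -114.8, 58.3]
eef_rot: [-3.141, -0.0, 1.111]
wrist_force: [0.6, -0.5, 0.5]
finger_gap: 51.7
finger_force: 0.0
```

Call:
{"op": "play_rows", "data": {
  "translation": [
    [0,0,0],
    [0,0,0],
    [0,0,0],
    [0,0,0]
  ],
  "yaw": [0,0,0,0],
  "hand": 0.2
}}

```text
clock: 29.45
eef_pos: [514.7, -115.3, 58.6]
eef_rot: [3.141, -0.0, 1.111]
wrist_force: [1.2, -0.6, 2.7]
finger_gap: 31.6
finger_force: 12.0
```

Call:
{"op": "play_rows", "data": {
  "translation": [
    [0,0,-0.0002],
    [0,0,-0.0004],
    [0,0,-0.0006],
    [0,0,-0.0009],
    [0,0,-0.0011],
    [0,0,-0.0013],
    [0,0,-0.0015],
    [0,0,-0.0017],
    [0,0,-0.002],
    [0,0,-0.002]
  ],
  "yaw": [-0.17,-0.34,-0.5,-0.67,-0.84,-1.0,-1.17,-1.34,-1.5,-1.5]
}}

```text
clock: 30.7
eef_pos: [514.6, -115.1, 56.6]
eef_rot: [-3.141, -0.001, -0.389]
wrist_force: [-0.7, 3.1, 5.0]
finger_gap: 31.5
finger_force: 12.0
```

Call:
{"op": "play_rows", "data": {
  "translation": [
    [0,0,0],
    [0,0,0],
    [0,0,0.03],
    [0,0,0.06],
    [0,0,0.08]
  ],
  "yaw": [0,0,0,0,0],
  "hand": 0.55
}}

```text
clock: 31.32
eef_pos: [514.5, -115.4, 137.4]
eef_rot: [3.142, -0.001, -0.388]
wrist_force: [-0.6, -0.3, -0.1]
finger_gap: 51.5
finger_force: 0.0
```

Now a light touch test on each wheel top, to check height and firmness.

Call:
{"op": "play_rows", "data": {
  "translation": [
    [0,0,-0.005],
    [0,0,-0.015],
    [0,0,-0.03],
    [0,0,-0.042],
    [0,0,-0.046],
    [0,0,-0.048],
    [0,0,-0.048]
  ],
  "yaw": [0,0,0,0,0,0,0],
  "hand": 0.0
}}

```text
clock: 32.2
eef_pos: [514.5, -115.3, 88.4]
eef_rot: [-3.142, -0.0, -0.389]
wrist_force: [-0.1, 0.7, 0.6]
finger_gap: 0.3
finger_force: 0.0
```

Call:
{"op": "play_rows", "data": {
  "translation": [
    [0,0,-0.0005],
    [0,0,-0.001],
    [0,0,-0.0015],
    [0,0,-0.0015]
  ],
  "yaw": [0,0,0,0]
}}

```text
clock: 32.7
eef_pos: [514.4, -115.2, 86.7]
eef_rot: [-3.142, 0.0, -0.389]
wrist_force: [-0.0, -0.5, -0.7]
finger_gap: 0.1
finger_force: 0.0
```

Call:
{"op": "play_rows", "data": {
  "translation": [
    [0,0,-0.0005],
    [0,0,-0.001],
    [0,0,-0.001]
  ],
  "yaw": [0,0,0]
}}

```text
clock: 33.08
eef_pos: [514.7, -115.4, 86.1]
eef_rot: [-3.142, -0.001, -0.389]
wrist_force: [-0.9, -0.1, 4.8]
finger_gap: 0.4
finger_force: 2.5
```

Call:
{"op": "play_rows", "data": {
  "translation": [
    [0,0,-0.0005],
    [0,0,-0.001],
    [0,0,-0.001]
  ],
  "yaw": [0,0,0]
}}

```text
clock: 33.45
eef_pos: [515.0, -115.6, 85.6]
eef_rot: [3.141, -0.002, -0.389]
wrist_force: [-0.3, -1.7, 9.5]
finger_gap: 0.4
finger_force: 4.4
```

Call:
{"op": "play_rows", "data": {
  "translation": [
    [0,0,0.01],
    [0,0.02,0.025],
    [0.01,0.06,0.025],
    [0.02,0.12,0.025],
    [0.03,0.18,0.025],
    [0.04,0.24,0.025],
    [0.05,0.3,0.025],
    [0.061,0.326,0.015],
    [0.061,0.326,0.007],
    [0.061,0.326,0.004],
    [0.061,0.326,0.004]
  ],
  "yaw": [0,0,0,0,0,0,0,0,0,0,0]
}}

```text
clock: 34.83
eef_pos: [575.2, 210.0, 89.0]
eef_rot: [3.141, 0.0, -0.39]
wrist_force: [0.9, 0.3, 0.6]
finger_gap: 0.5
finger_force: 0.0
```

Call:
{"op": "play_rows", "data": {
  "translation": [
    [0,0,-0.0005],
    [0,0,-0.001],
    [0,0,-0.0015],
    [0,0,-0.0015]
  ],
  "yaw": [0,0,0,0]
}}

```text
clock: 35.33
eef_pos: [575.4, 210.7, 87.2]
eef_rot: [3.142, 0.0, -0.389]
wrist_force: [0.0, 0.1, -0.4]
finger_gap: 0.5
finger_force: 0.0
```

Call:
{"op": "play_rows", "data": {
  "translation": [
    [0,0,-0.0005],
    [0,0,-0.001],
    [0,0,-0.001]
  ],
  "yaw": [0,0,0]
}}

```text
clock: 35.7
eef_pos: [575.4, 210.8, 86.4]
eef_rot: [-3.141, -0.0, -0.389]
wrist_force: [-1.5, 0.6, 1.7]
finger_gap: 0.5
finger_force: 0.8
```

Both wheels touch down at about 86.5 mm, so both sit at about +1.1 to +1.2, and the stand feels firm at about 9 N/mm. Next are the pots: raise, turn, and look from above them.

Call:
{"op": "play_rows", "data": {
  "translation": [
    [0,0,0.03],
    [0,0,0.08],
    [0,-0.01,0.12],
    [-0.005,-0.04,0.15],
    [-0.01,-0.08,0.16],
    [-0.02,-0.12,0.16],
    [-0.03,-0.16,0.16],
    [-0.04,-0.2,0.16],
    [-0.05,-0.24,0.16],
    [-0.06,-0.28,0.16],
    [-0.07,-0.32,0.16],
    [-0.08,-0.36,0.16]
  ],
  "yaw": [0,0.1,0.27,0.44,0.61,0.78,0.95,1.12,1.29,1.46,1.63,1.8],
  "hand": 1.0
}}

```text
clock: 37.2
eef_pos: [494.9, -150.5, 246.3]
eef_rot: [3.141, 0.0, 1.416]
wrist_force: [0.4, 0.1, -1.2]
finger_gap: 94.0
finger_force: 0.0
```

Call:
{"op": "play_rows", "data": {
  "translation": [
    [-0.01,-0.04,0],
    [-0.015,-0.07,0],
    [-0.02,-0.09,0],
    [-0.025,-0.11,0],
    [-0.025,-0.12,0],
    [-0.025,-0.12,0],
    [-0.025,-0.12,0],
    [-0.025,-0.12,0],
    [-0.025,-0.12,0],
    [-0.025,-0.12,0]
  ],
  "yaw": [0.17,0.34,0.51,0.68,0.85,1.02,1.19,1.24,1.24,1.24]
}}

```text
clock: 38.45
eef_pos: [470.4, -269.2, 246.2]
eef_rot: [-3.142, -0.0, 2.65]
wrist_force: [-1.5, 0.1, -0.2]
finger_gap: 93.8
finger_force: 0.0
```

```bash
python3 - <<'E'
from h import *
im,c=grab("wrist","w6.png"); np.save("w6.npy",c["M"]); grab("scene","s6.png")
s=telemetry.read_state(); print(s["clock"],np.round(s["eef_pos"],1),np.round(s["eef_rot"],3))
for p in[(500,-265,65),(534,-372,65),(417,-190,65),(431,-348,65)]: print(np.round(proj(c,p)))
E
```

```text
38.55 [ 470.4 -269.2  246.2] [-3.142 -0.     2.65 ]
[338. 250.]
[255. 333.]
[372. 124.]
[219. 227.]
```

View pics/w6.png

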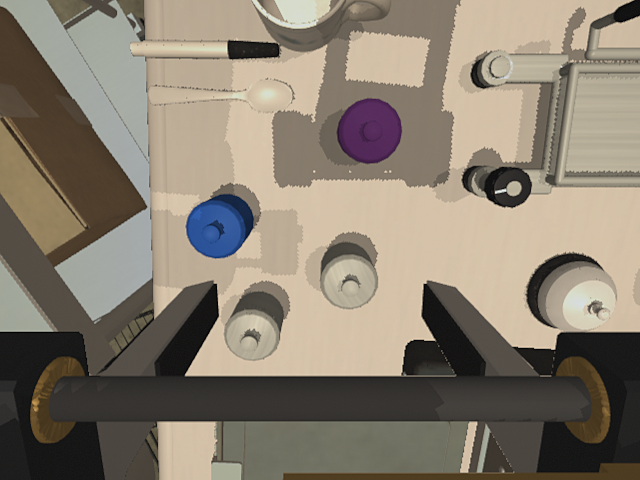

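Wrist view: the steel pots' knobs are at (350,285) and (249,342). The first has shifted a few cm from the first look. The purple look-alike is at (370,130) and the blue one at (219,226). No third steel pot is visible.

```bash
python3 - <<'E'
from h import *
im=cv2.imread("pics/w6.png"); c=dict(fx=415.233,fy=415.233,cx=319.776,cy=246.034,M=np.load("w6.npy"))
for n,u,v in(("p1",350,285),("p2",249,342)): print(n,onz(c,u,v,73).round(1))
_,ct=grab("top","t6.png")
for n,u,v in(("pu",372,131),("bl",212,233)): print(n,onz(c,u,v,73).round(1))
print([np.round(proj(ct,onz(c,u,v,73))) for u,v in((350,285),(249,342))])
for f,org in(("top0",(370,225)),("t6",(370,225))):
    a=cv2.imread(f"pics/{f}.png")[225:275,370:460]; 
    d=cv2.HoughCircles(cv2.GaussianBlur(cv2.cvtColor(cv2.resize(a,None,fx=4,fy=4,interpolation=cv2.INTER_CUBIC),cv2.COLOR_BGR2GRAY),(5,5),0),cv2.HOUGH_GRADIENT,1,60,param1=80,param2=20,minRadius=36,maxRadius=60)
    print(f,None if d is None else (d[0]/4+[370,225,0]).round(1).tolist())
E
```

```text
p1 [ 531.2 -270.1   73. ]
p2 [ 536.5 -378.2   73. ]
pu [ 421.5 -193.5   73. ]
bl [ 432.2 -353.7   73. ]
[array([392., 238.]), array([438., 235.])]
top0 [[437.4, 236.6, 11.7], [391.6, 251.4, 11.9]]
t6 None
```

```bash
python3 - <<'E'
from h import *
_,ct=grab("top"); c=dict(fx=415.233,fy=415.233,cx=319.776,cy=246.034,M=np.load("w6.npy"))
def tri(r1,r2):
    (o1,d1),(o2,d2)=r1,r2; s=np.linalg.lstsq(np.stack([d1,-d2],1),o2-o1,rcond=None)[0]; p,q=o1+d1*s[0],o2+d2*s[1]; return ((p+q)/2).round(0),np.linalg.norm(p-q).round(0)
print(tri(ray(ct,465,215),ray(c,213,418)))
print(tri(ray(ct,375,160),ray(c,466,418)))
for z in(0,100): print(onz(ct,390,195,z).round(0),onz(ct,375,198,z).round(0),onz(c,405,345,z).round(0))
E
```

```text
(array([ 580., -437.,   93.]), np.float64(2.0))
(array([ 723., -235.,   55.]), np.float64(5.0))
[ 649. -281.    0.] [ 642. -243.    0.] [ 649. -255.    0.]
[ 628. -263.  100.] [ 622. -228.  100.] [ 592. -251.  100.]
```

Call:
{"op": "play_rows", "data": {
  "translation": [
    [0.015,0,-0.02],
    [0.03,0,-0.05],
    [0.045,0,-0.08],
    [0.061,-0.001,-0.11],
    [0.061,-0.001,-0.126],
    [0.061,-0.001,-0.126],
    [0.061,-0.001,-0.126]
  ],
  "yaw": [0.17,0.34,0.49,0.49,0.49,0.49,0.49],
  "hand": 0.85
}}

```text
clock: 39.52
eef_pos: [531.5, -270.6, 121.6]
eef_rot: [-3.141, 0.002, 3.14]
wrist_force: [-0.0, 0.1, 0.6]
finger_gap: 79.7
finger_force: 0.0
```

```bash
cat > potlook.py <<'E'
from h import *
def look(fn,guess):
    im,c=grab("wrist",fn); s=telemetry.read_state(); print(s["clock"],np.round(s["eef_pos"],1),np.round(s["eef_rot"][2],3))
    u,v=map(int,proj(c,np.array([guess[0],guess[1],75]))); r=int(27*415/abs((np.linalg.inv(c["M"])@np.array([*guess,60,1]))[2])); R_=r+45
    y0,x0=max(0,v-R_),max(0,u-R_)
    g=cv2.medianBlur(cv2.cvtColor(im,cv2.COLOR_BGR2GRAY)[y0:v+R_,x0:u+R_],3)
    for nm,lo,hi,z in(("lid",int(r*.8),int(r*1.15),52),("knob",5,int(r*.4),73)):
        d=cv2.HoughCircles(g,cv2.HOUGH_GRADIENT,1,15,param1=80,param2=12,minRadius=lo,maxRadius=hi)
        if d is None: print(nm,"none"); continue
        for q in d[0][:3]: print(nm,"px",(q+[x0,y0,0]).round(0),"world",onz(c,q[0]+x0,q[1]+y0,z).round(1)[:2], "exp r",r)
E
python3 -c "
from potlook import *
look('w7.png',(531,-270))"
```

```text
39.575 [ 531.5 -270.6  121.7] 3.14
lid px [318. 260.  44.] world [ 533.2 -271.2] exp r 44
lid px [318. 244.  36.] world [ 522.3 -271.2] exp r 44
knob px [316. 270.  13.] world [ 533.  -272.3] exp r 44
knob px [302. 230.  16.] world [ 509.6 -279.4] exp r 44
knob px [312. 294.  10.] world [ 547.  -274.6] exp r 44
```

Call:
{"op": "play_rows", "data": {
  "translation": [
    [0.001,-0.001,-0.03],
    [0.001,-0.001,-0.06],
    [0.001,-0.001,-0.085],
    [0.001,-0.001,-0.1],
    [0.001,-0.001,-0.104],
    [0.001,-0.001,-0.104]
  ],
  "yaw": [0,0,0,0,0,0]
}}

```text
clock: 40.33
eef_pos: [532.7, -271.5, 17.1]
eef_rot: [-3.141, 0.001, 3.141]
wrist_force: [-0.2, 0.1, 0.0]
finger_gap: 80.0
finger_force: 0.0
```

Call:
{"op": "play_rows", "data": {
  "translation": [
    [0,0,0],
    [0,0,0],
    [0,0,0],
    [0,0,0],
    [0,0,0]
  ],
  "yaw": [0,0,0,0,0],
  "hand": 0.45,
  "force": 20
}}

```text
clock: 40.95
eef_pos: [532.5, -271.4, 16.6]
eef_rot: [-3.141, 0.0, 3.141]
wrist_force: [-1.4, -0.9, 3.6]
finger_gap: 53.8
finger_force: 20.0
```

Call:
{"op": "play_rows", "data": {
  "translation": [
    [0,0,0.03],
    [0,0,0.08],
    [0.002,0.02,0.11],
    [0.006,0.06,0.12],
    [0.011,0.11,0.12],
    [0.016,0.16,0.12],
    [0.021,0.21,0.12],
    [0.026,0.26,0.12],
    [0.031,0.31,0.12],
    [0.034,0.345,0.12],
    [0.0352,0.362,0.12],
    [0.0352,0.362,0.12]
  ],
  "yaw": [0,0,-0.05,-0.1,-0.17,-0.24,-0.31,-0.38,-0.45,-0.49,-0.49,-0.49]
}}

```text
clock: 42.45
eef_pos: [567.5, 91.0, 135.9]
eef_rot: [-3.141, -0.0, 2.653]
wrist_force: [0.4, -0.7, -1.9]
finger_gap: 53.4
finger_force: 20.0
```

Call:
{"op": "play_rows", "data": {
  "translation": [
    [0,0,-0.02],
    [0,0,-0.045],
    [0,0,-0.065],
    [0,0,-0.077],
    [0,0,-0.083],
    [0,0,-0.085],
    [0,0,-0.085]
  ],
  "yaw": [0,0,0,0,0,0,0]
}}

```text
clock: 43.32
eef_pos: [567.8, 90.7, 51.7]
eef_rot: [3.141, 0.001, 2.651]
wrist_force: [0.1, 0.2, -1.9]
finger_gap: 53.8
finger_force: 20.0
```

Call:
{"op": "play_rows", "data": {
  "translation": [
    [0,0,-0.001],
    [0,0,-0.002],
    [0,0,-0.0028],
    [0,0,-0.0028]
  ],
  "yaw": [0,0,0,0]
}}

```text
clock: 43.82
eef_pos: [567.7, 90.8, 48.6]
eef_rot: [3.141, 0.0, 2.651]
wrist_force: [-0.3, -0.2, 0.5]
finger_gap: 54.2
finger_force: 20.0
```

Call:
{"op": "play_rows", "data": {
  "translation": [
    [0,0,0],
    [0,0,0],
    [0,0,0],
    [0,0,0.02],
    [0,0,0.05],
    [0,0,0.08],
    [0,0,0.1]
  ],
  "yaw": [0,0,0,0,0,0,0],
  "hand": 0.65
}}

```text
clock: 44.7
eef_pos: [567.9, 90.8, 150.0]
eef_rot: [3.141, 0.001, 2.651]
wrist_force: [0.5, 0.4, 0.2]
finger_gap: 61.0
finger_force: 0.0
```

Call:
{"op": "play_rows", "data": {
  "translation": [
    [-0.002,-0.03,0],
    [-0.005,-0.07,0],
    [-0.008,-0.12,0],
    [-0.011,-0.17,0],
    [-0.014,-0.22,0],
    [-0.017,-0.27,0],
    [-0.02,-0.32,0],
    [-0.024,-0.37,0],
    [-0.027,-0.42,0],
    [-0.03,-0.455,-0.01],
    [-0.031,-0.469,-0.02],
    [-0.031,-0.469,-0.02]
  ],
  "yaw": [0,0.05,0.1,0.15,0.2,0.25,0.3,0.35,0.4,0.45,0.49,0.49],
  "hand": 0.85
}}

```text
clock: 46.2
eef_pos: [536.0, -378.7, 127.4]
eef_rot: [3.141, -0.001, 3.139]
wrist_force: [-0.5, -0.3, 0.5]
finger_gap: 79.9
finger_force: 0.0
```

```bash
python3 -c "
from potlook import *
look('w8.png',(536.5,-378))"
```

```text
46.25 [ 536.5 -378.   128.2] 3.139
lid px [316. 260.  42.] world [ 538.5 -379.9] exp r 43
lid px [316. 244.  37.] world [ 528.  -379.8] exp r 43
knob px [316. 268.  13.] world [ 537.4 -379.8] exp r 43
```

Call:
{"op": "play_rows", "data": {
  "translation": [
    [0.001,-0.0015,-0.03],
    [0.001,-0.0015,-0.06],
    [0.001,-0.0015,-0.09],
    [0.001,-0.0015,-0.106],
    [0.001,-0.0015,-0.111],
    [0.001,-0.0015,-0.111]
  ],
  "yaw": [0,0,0,0,0,0]
}}

```text
clock: 47.0
eef_pos: [538.0, -379.8, 18.3]
eef_rot: [-3.141, 0.001, 3.141]
wrist_force: [-0.5, 0.6, 0.9]
finger_gap: 80.0
finger_force: 0.0
```

Call:
{"op": "play_rows", "data": {
  "translation": [
    [0,0,0],
    [0,0,0],
    [0,0,0],
    [0,0,0],
    [0,0,0]
  ],
  "yaw": [0,0,0,0,0],
  "hand": 0.45
}}

```text
clock: 47.62
eef_pos: [537.7, -379.9, 17.9]
eef_rot: [-3.141, 0.0, 3.141]
wrist_force: [-1.1, -0.5, 4.6]
finger_gap: 53.4
finger_force: 20.0
```

Call:
{"op": "play_rows", "data": {
  "translation": [
    [0,0,0.03],
    [0,0,0.08],
    [-0.001,0.03,0.12],
    [-0.003,0.07,0.12],
    [-0.005,0.12,0.12],
    [-0.007,0.17,0.12],
    [-0.009,0.22,0.12],
    [-0.011,0.27,0.12],
    [-0.013,0.32,0.12],
    [-0.015,0.365,0.12],
    [-0.0152,0.3859,0.12],
    [-0.0152,0.3859,0.12]
  ],
  "yaw": [0,0,-0.05,-0.1,-0.17,-0.24,-0.31,-0.38,-0.45,-0.49,-0.49,-0.49]
}}

```text
clock: 49.12
eef_pos: [522.1, 7.3, 137.1]
eef_rot: [-3.141, -0.001, 2.653]
wrist_force: [-0.1, -1.1, -2.8]
finger_gap: 53.6
finger_force: 20.0
```

Call:
{"op": "play_rows", "data": {
  "translation": [
    [0,0,-0.02],
    [0,0,-0.045],
    [0,0,-0.065],
    [0,0,-0.077],
    [0,0,-0.083],
    [0,0,-0.085],
    [0,0,-0.085]
  ],
  "yaw": [0,0,0,0,0,0,0]
}}

```text
clock: 50.0
eef_pos: [522.6, 6.1, 52.9]
eef_rot: [3.141, 0.001, 2.651]
wrist_force: [0.1, -0.4, -1.8]
finger_gap: 53.8
finger_force: 20.0
```

Call:
{"op": "play_rows", "data": {
  "translation": [
    [0,0,-0.001],
    [0,0,-0.002],
    [0,0,-0.0028],
    [0,0,-0.0028]
  ],
  "yaw": [0,0,0,0]
}}

```text
clock: 50.5
eef_pos: [522.5, 6.2, 49.8]
eef_rot: [3.142, 0.0, 2.651]
wrist_force: [-0.6, -0.4, 0.3]
finger_gap: 53.6
finger_force: 20.0
```

Call:
{"op": "play_rows", "data": {
  "translation": [
    [0,0,0],
    [0,0,0],
    [0,0,0],
    [0,0,0.02],
    [0,0,0.05],
    [0,0,0.08],
    [0,0,0.12]
  ],
  "yaw": [0,0,0,0,0,0,0],
  "hand": 0.65
}}

```text
clock: 51.38
eef_pos: [522.0, 6.2, 170.3]
eef_rot: [-3.141, -0.001, 2.651]
wrist_force: [0.1, 1.2, 0.4]
finger_gap: 61.3
finger_force: 0.0
```

Call:
{"op": "play_rows", "data": {
  "translation": [
    [-0.02,-0.007,0.0],
    [-0.05,-0.014,0.0],
    [-0.08,-0.024,0.0],
    [-0.108,-0.032,0.0],
    [-0.108,-0.032,0.0],
    [-0.108,-0.032,0.0]
  ],
  "yaw": [0,0,0,0,0,0],
  "hand": 0.0
}}

```text
clock: 52.12
eef_pos: [415.0, -25.8, 169.9]
eef_rot: [3.141, 0.001, 2.651]
wrist_force: [0.7, 0.8, -0.0]
finger_gap: 5.0
finger_force: 0.0
```

```bash
python3 - <<'E'
from h import *
im,c=grab("wrist","w9.png"); np.save("w9.npy",c["M"]); s=telemetry.read_state(); print(s["clock"],np.round(s["eef_pos"],1),np.round(s["eef_rot"],3))
print(np.round(proj(c,(427.4,-2.2,125))),np.round(proj(c,(427.4,-2.2,77))))
grab("top","t9.png")
E
```

```text
52.175 [415.1 -25.7 169.8] [3.141 0.    2.651]
[365. 270.] [358. 249.]
```

View pics/w9.png

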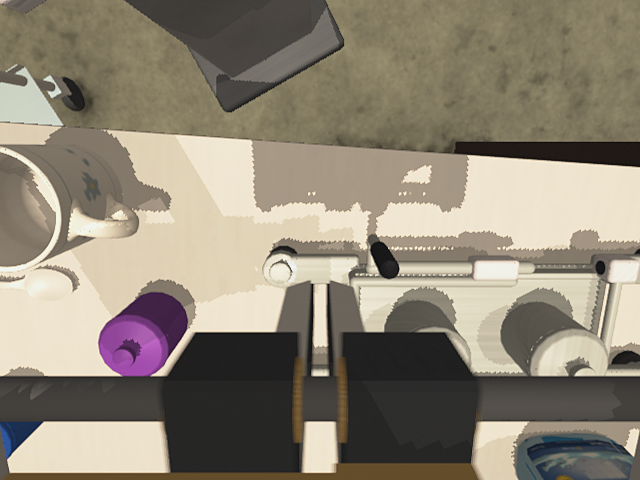

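The pots stand upright on the deck. The bolt peg's top is at (388,268), about 12 mm along already, the guide is at (495,268) and the keeper at (612,268). Next: descend behind the peg and push along the stand's +y.

Call:
{"op": "play_rows", "data": {
  "translation": [
    [0,0,-0.02],
    [0,0,-0.045],
    [0,0,-0.065],
    [0,0,-0.075],
    [0,0,-0.075]
  ],
  "yaw": [0,0,0,0,0]
}}

```text
clock: 52.85
eef_pos: [414.5, -25.7, 94.4]
eef_rot: [-3.141, -0.001, 2.651]
wrist_force: [1.2, 0.1, 1.0]
finger_gap: 0.3
finger_force: 0.0
```

Call:
{"op": "play_rows", "data": {
  "translation": [
    [0.0028,0.0053,0],
    [0.0057,0.0106,0],
    [0.0085,0.0159,0],
    [0.0113,0.0212,0],
    [0.0141,0.0265,0],
    [0.017,0.0317,0],
    [0.0198,0.037,0],
    [0.0226,0.0423,0],
    [0.0255,0.0476,0],
    [0.0283,0.0529,0],
    [0.0306,0.0573,0],
    [0.0306,0.0573,0]
  ],
  "yaw": [0,0,0,0,0,0,0,0,0,0,0,0]
}}

```text
clock: 54.35
eef_pos: [445.1, 31.8, 94.6]
eef_rot: [3.141, -0.0, 2.651]
wrist_force: [-0.4, 0.1, -0.5]
finger_gap: 0.6
finger_force: 0.0
```

Call:
{"op": "play_rows", "data": {
  "translation": [
    [0.0024,0.0044,0],
    [0.0047,0.0088,0],
    [0.0066,0.0123,0],
    [0.0066,0.0123,0]
  ],
  "yaw": [0,0,0,0]
}}

```text
clock: 54.85
eef_pos: [451.8, 44.1, 94.6]
eef_rot: [3.141, 0.0, 2.651]
wrist_force: [0.1, 0.5, -0.0]
finger_gap: 0.5
finger_force: 0.0
```

Call:
{"op": "play_rows", "data": {
  "translation": [
    [0.0009,0.0018,0],
    [0.0009,0.0018,0]
  ],
  "yaw": [0,0]
}}

```text
clock: 55.1
eef_pos: [452.6, 45.6, 94.7]
eef_rot: [3.141, 0.0, 2.651]
wrist_force: [0.5, 0.1, -0.2]
finger_gap: 0.2
finger_force: 0.3
```

```bash
python3 - <<'E'
from h import *
im,c=grab("wrist","w10.png"); np.save("w10.npy",c["M"]); s=telemetry.read_state(); print(s["clock"],np.round(s["eef_pos"],1),np.round(s["wrist_force"],1))
cv2.imwrite("pics/w10c.png",cv2.resize(im[200:330,300:500],None,fx=4,fy=4,interpolation=cv2.INTER_CUBIC))
E
```

```text
55.15 [452.6  45.6  94.7] [-1.4 -1.  -0.4]
```

View pics/w10c.png

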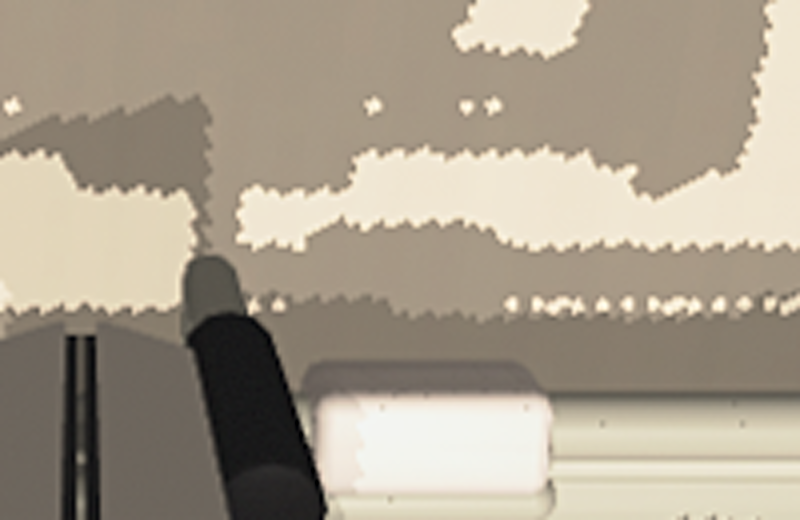

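Call:
{"op": "play_rows", "data": {
  "translation": [
    [0.0009,0.0018,0],
    [0.0009,0.0018,0],
    [0.0009,0.0018,0]
  ],
  "yaw": [0,0,0]
}}

```text
clock: 55.52
eef_pos: [453.5, 47.4, 94.7]
eef_rot: [3.141, 0.0, 2.651]
wrist_force: [0.2, -1.2, -0.9]
finger_gap: 0.3
finger_force: 0.3
```

Call:
{"op": "play_rows", "data": {
  "translation": [
    [0.0007,0.0013,0],
    [0.0007,0.0013,0],
    [0.0007,0.0013,0]
  ],
  "yaw": [0,0,0]
}}

```text
clock: 55.9
eef_pos: [453.6, 48.2, 94.5]
eef_rot: [-3.14, -0.001, 2.651]
wrist_force: [-4.3, -6.5, 2.7]
finger_gap: 0.3
finger_force: 3.8
```

The peg hit the stop with about 8 N at exactly the predicted place (peg y ≈ -25). Back off and do a last check.

Call:
{"op": "play_rows", "data": {
  "translation": [
    [-0.004,-0.007,0],
    [-0.008,-0.015,0],
    [-0.008,-0.015,0.03],
    [-0.008,-0.015,0.08],
    [-0.03,-0.06,0.13],
    [-0.06,-0.11,0.15],
    [-0.08,-0.16,0.15],
    [-0.1,-0.21,0.15],
    [-0.12,-0.26,0.15],
    [-0.13,-0.3,0.15],
    [-0.13,-0.3,0.15]
  ],
  "yaw": [0,0,0,0,0,0,0,0,0,0,0]
}}

```text
clock: 57.28
eef_pos: [323.0, -253.2, 244.5]
eef_rot: [3.141, -0.0, 2.647]
wrist_force: [-0.0, 0.7, 0.3]
finger_gap: 0.2
finger_force: 0.0
```

```bash
python3 - <<'E'
from h import *
im,c=grab("top","t10.png")
cv2.imwrite("pics/t10c.png",cv2.resize(im[150:380,150:470],None,fx=2.5,fy=2.5,interpolation=cv2.INTER_CUBIC))
_c=np.array([545.1,48.3,0]); Rm=R.from_euler('z',-28.14,degrees=True)
for n,p in dict(peg=(-80,-25,125),wa=(-50,158,87),wb=(50,-158,87),pa=(0,48,107),pb=(0,-48,107)).items():
    u,v=proj(c,Rm.apply(p)+_c); print(n,((u-150)*2.5).round(),((v-150)*2.5).round())
E
```

```text
peg 239.0 296.0
wa 83.0 177.0
wb 440.0 239.0
pa 212.0 181.0
pb 306.0 230.0
```

View pics/t10c.png

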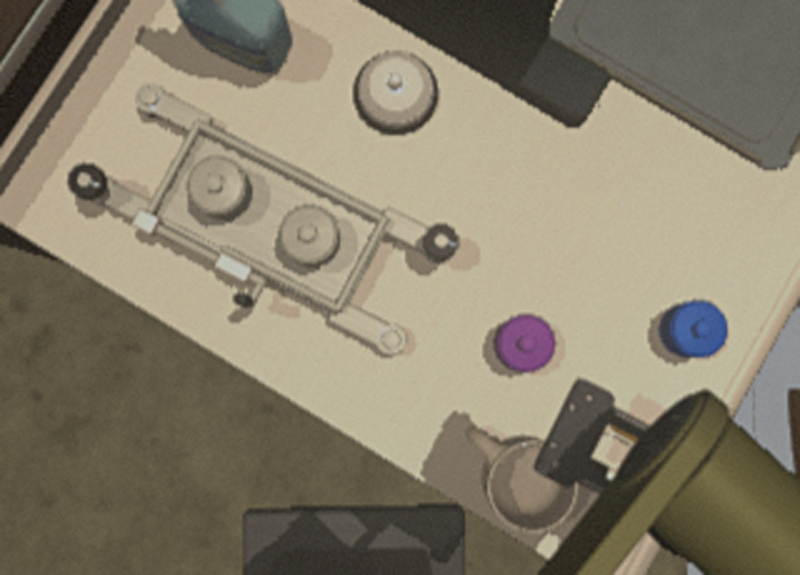

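The final view shows both pots upright on the deck at (217,188) and (307,235), and the peg at its home spot (243,299), with the same small offset as the wheels. No steel pot is left on the counter.

```bash
python3 -c "
from h import *
print(manip.sign_off())"
```

```text
the job is handed in; nothing more can be done
None
```

I handed the job in at about 57 s. Both screw feet are down to about +1.1 to +1.2 rad and the stand feels firm, both steel pots stand upright in it, and the bolt was pushed home last, against its stop.

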